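# Set up the masking-tape stand at the sign-making table

## Robot

A 6-joint arm with a two-finger parallel gripper is mounted at the origin on the work surface. World frame = base frame: x ahead of the robot, y to its left, z up, the work surface at z = 0. Lengths are in m, angles in degrees, forces in N, time in s.
With the tool pointing down it reaches from about 0.4 to 0.825 m from the base axis. Payload 7 kg.
Tool frame: the origin (TCP) lies on the centre line of the jaws, within the pads' length; the fingertips stand r.tip_reach ahead of it and the grasp point (between the pads) is the TCP (r.tip_reach is the distance from the TCP to the fingertips, in m); z points along the fingers, y is the line along which they close (so a half turn about z gives the same grasp; the last joint's range is limited). The gripper opens to 88 mm and grips with 3 to 60 N. Pads are 19 mm wide; open, the fingers measure 130 mm over their backs; the gripper's body (78 mm by 193 mm) begins 47 mm behind the grasp point.
Start: joints at [-50.586, 20.546, 0.682, 0, -70.136, -16.507], TCP at [0.263, -0.622, 0.207] pointing down, gripper open.
Joint ranges: [-176.03, 176.03], [-82.01, 121.73], [-58.28, 71.71], [-173.87, 95.51], [-174.79, -0.11], [-173.66, 173.66]. Speed limits (degrees/s): [136.94, 136.94, 172.46, 180, 180, 180].

## Interface

Orientations are given as [roll, pitch, yaw] about the fixed x, y, z axes, in that order (R = Rz(yaw) Ry(pitch) Rx(roll)).
In Python, from plant import sensors, cams, r gives the robot as it stands.
- The arm moves only by the tool drive_tool, never from a script. Its argument "rows" is a list of rows, each an object of numbers: "fingers": the gripper's target within -1 to 1 (fully open at 1, half-way at 0, shut at -1); "x", "y", "z": the shift along the tool's x, y, z in m; "spin": the turn about the tool's z in rad. A call has 1 to 10 rows; each row is the pose to reach, as a shift and turn from the pose commanded when the call began, along the tool's axes at that moment; what a row does not reach only later rows make up. A row lasts 1/8 s, in which the tool goes at most 62.5 mm and 10.7 degrees, less where a joint would pass 70% of its speed; a pose out of reach is approached as far as the arm can. A call with a gripper value outside its range is refused whole. The fingers move at their own pace and stop on an object; "newtons" is the grip in N (left out, the last holds). Time passes only in rows, so rows that repeat a pose let the fingers close. It gives the time, the measured TCP pose, the force, the opening and the grip force at its end, in the units of the state.
- sensors.get_state(): the state, without advancing time (a new reading comes with each control period).
- cams.capture(name): name is "scene" or "top"; returns a dict with "pixels" (384x512x3 uint8, red, green, blue), "intrinsics" (3x3 intrinsics, pixels), "eye" and "orientation" of the camera in the world. Camera axes: x right, y up, looking along -z (the intrinsics and any distortion apply to the point x, -y, -z); pixel columns grow to the right and rows downward; lengths in m; the calibration is good to about 2 mm. A picture is of the moment at which its call begins. There is no depth.
- r.close_job(): hands the job in; it is judged then, once.
The state is a dict: "time_s": time; "joints": joint angles; "qd": joint speeds; "joint_torque": joint torques, N m; "tcp_pos": TCP position; "eef_rot": TCP orientation; "contact_force": force on the tool from outside, world axes, zero at the start; "moment": the same for the moment, N m; "gripper_width": finger opening in m; "gripper_force": force on a finger pad.
Only numpy, scipy, OpenCV 4.12 (cv2) and the standard library are available. Lean on these libraries where they do the work, as an engineer would, in place of code of your own. Each camera call takes 0.05 s, during which the arm holds its last target. There are 200 camera calls.

## Task

Set up the tape stand: fit the loose wooden post upright into the blind hole in the middle of the stand's block, feeling for the hole with light pressure, and press it straight down until it is fully home, never ramming it. Then put the wide-cored roll of masking tape over the post so that it lies flat on the block, let go, and leave the other things on the table where they are.

Things in the scene. Friction and masses are not known exactly. Their poses are not given: they have to be found in the camera images.
- foot: The tape stand's foot, a square plywood plate 140 x 140 x 18 mm lying flat on the table; origin at the centre of its underside, x and y along its sides, z up. It is fixed. A pine block, 89 x 89 mm and 45 mm tall, is screwed on its middle by eye, sides along the foot's within 2 degrees; block and hole never move. The block's flat top is 63 mm above the table.
- foot_top (a point): Centre of the foot's top face (18 mm above the table). Near it, in the middle of the block's top, is a round blind hole, straight down, with a sharp unchamfered edge: 21.5 mm wide at the mouth, 36 mm deep (floor 9 mm above this point), narrowing to a tight push fit at the bottom. Its axis lies up to 3.5 mm off this point along the foot's x and up to 3.5 mm along y; where exactly is not reported.
- post_mid (a point): The loose post: plain round beech dowel, 20 mm diameter, 100 mm long, ends square, 25 g, standing on end on the table. This point is its centre, 50 mm from either end; z is its axis. Home, 64 mm shows above the block. It enters the hole freely, but the last 6 mm or so must be pressed, rising to 10 to 15 N, until it stops dead on the floor. A push or knock over 60 N is ramming.
- roll_mid (a point): The roll of masking tape to load: a cream ring lying flat on the table, 96 mm outside diameter, 76 mm core hole (wall 10 mm thick), 36 mm tall, about 90 g. This point is the centre of the ring (middle of the core hole), 18 mm above its underside; z up. Lift it by its wall, one finger in the core. Loaded, it lies flat on the block's top around the post, underside 63 mm above the table.
- can_mid (a point): A bystander: closed metal paint tin, 86 mm in diameter and 98 mm tall, standing. Its centre, half-way up. To be left alone.
- tub_mid (a point): A bystander: clear tub of markers, 88 mm in diameter, 115 mm tall (markers stick out to about 150 mm), standing. Its centre, 58 mm up. To be left alone.
- small_roll_mid (a point): A bystander: small roll of tape lying flat, 62 mm outside diameter, 26 mm core, 19 mm tall. Its centre, half-way up. To be left alone.
- brush_grip (a point): A bystander: paint brush lying flat on the table. The middle of its handle. To be left alone.
Mind the look-alikes: they are no part of the job. Leave any pink or purple look-alike of the part that bears roll_mid alone.

How it is judged:
By the outcome, as a careful person would: the job done as asked, in the order asked, and still so for the second after the job is handed in, with the robot touching nothing.
It also fails if it takes over 72 s, if anything falls off the work surface, if the arm or the gripper's body presses on something with over 40 N, if the wrist force passes 120 N, or if a joint passes its speed limit or range.

## Working session

There is one attempt and no reset: what is moved stays moved. The work goes in short steps, Python scripts to look and compute and a tool call to move; the robot and the scene stay as the last step left them, time stands still between calls to the robot, and variables do not carry over. Pictures are saved under pics/ and viewed, at most 10 in all, crops included, and the job is handed in when it is done.

Besides the shell and the picture viewer there is one more tool, called after "Emit:" in YAML: its name, and indented under it one key for each argument. drive_tool: Moves the arm, as the interface text tells. Its arguments: {"type":"object","properties":{"rows":{"type":"array"},"newtons":{"type":"number"}},"required":["rows"]}

```bash
ls; mkdir -p pics; cat > h.py <<'E'
import numpy as np, cv2
from plant import sensors, cams, r
def cap(n):
    c=cams.capture(n); return c
def save(c,f,crop=None,k=1):
    im=c["pixels"][:,:,::-1]
    if crop: im=im[crop[1]:crop[3],crop[0]:crop[2]]
    cv2.imwrite(f,cv2.resize(im,None,fx=k,fy=k,interpolation=cv2.INTER_CUBIC))
E
python3 - <<'E'
from h import *
print(sensors.get_state(), r.tip_reach)
a=cap("top");b=cap("scene")
for c in(a,b): print(c["intrinsics"],c["eye"],c["orientation"],[k for k in c])
im=np.hstack([a["pixels"],b["pixels"]])
save(a,"pics/top.png",None,1.5);save(b,"pics/scene.png",None,1.5)
np.savez("c0.npz",top=a["pixels"],scene=b["pixels"])
E
```

```text
pics
{'time_s': 0.0, 'joints': array([-5.05877128e+01,  2.05890215e+01,  6.34197633e-01, -2.00844207e-02,
       -7.01358780e+01, -1.65058518e+01]), 'qd': array([ 0.01385323, -0.02623945, -0.00527052, -0.07530843, -0.0596156 ,
       -0.0286948 ]), 'joint_torque': array([ 7.48211664e-05, -5.82724750e+01,  2.93043673e+01,  6.99712202e+00,
        6.71414149e-03, -1.30416574e-04]), 'tcp_pos': array([ 0.26248782, -0.62130824,  0.20585329]), 'eef_rot': array([ 1.79907671e+02, -7.66927967e-03, -1.57100398e+02]), 'contact_force': array([-0.52568555,  0.51951899, -0.32504403]), 'moment': array([-0.02611625, -0.0626367 ,  0.03693795]), 'gripper_force': 0.0, 'gripper_width': 0.08779812374305924} 0.019
[[424.19780488   0.         255.93567044]
 [  0.         424.19780488 193.80292064]
 [  0.           0.           1.        ]] [0.38200197 0.0633057  1.17584372] [ 10.92082185   0.69161356 -89.85084121] ['pixels', 'intrinsics', 'eye', 'orientation']
[[439.62121767   0.         257.78535304]
 [  0.         439.62121767 192.17917354]
 [  0.           0.           1.        ]] [1.32558407 0.32062194 0.8236172 ] [ 44.74329276   0.99155334 107.91230039] ['pixels', 'intrinsics', 'eye', 'orientation']
```

View pics/top.png

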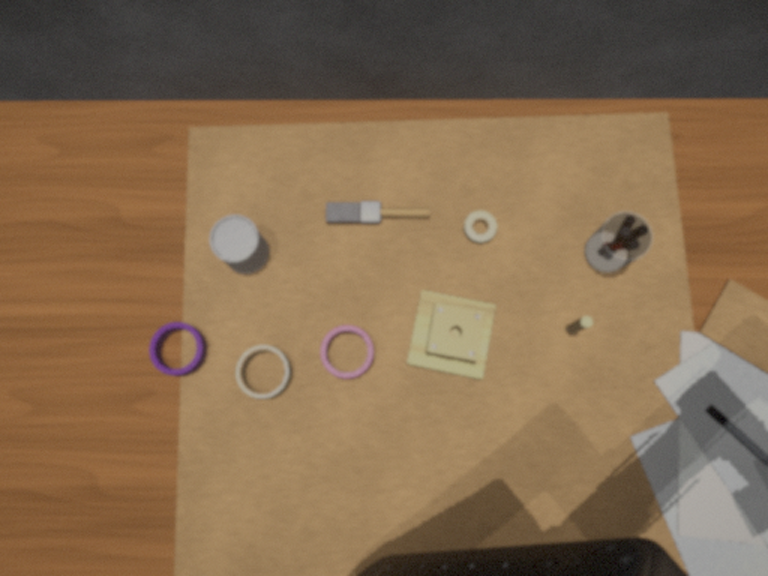

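View pics/scene.png

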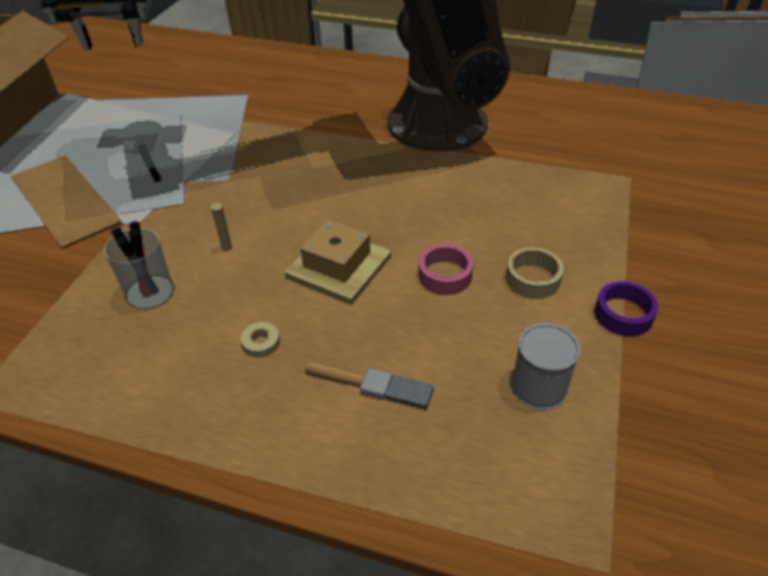

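The top view (1.5x) shows three large rings: purple at (178,349), cream at (264,372) and pink at (347,352). In the scene view they are at (627,308), (535,272) and (446,269). The cream one fits the description. The post is at (586,322) in top and (221,227) in scene, and the block's hole at (456,330) and (335,240). Next I'll measure these and confirm with crops.

```bash
cat >> h.py <<'E'
from scipy.spatial.transform import Rotation as Ro
def ray(c,uv):
    K=c["intrinsics"]; p=np.linalg.inv(K)@[uv[0],uv[1],1]
    R=Ro.from_euler('xyz',c["orientation"],degrees=True).as_matrix()
    return np.array(c["eye"]),R@[p[0],-p[1],-p[2]]
def onz(c,uv,z):
    e,d=ray(c,uv); return e+d*(z-e[2])/d[2]
def tri(c1,u1,c2,u2):
    a,d=ray(c1,u1);b,e=ray(c2,u2)
    s=np.linalg.lstsq(np.c_[d,-e],b-a,rcond=None)[0]
    p,q=a+d*s[0],b+e*s[1]; return (p+q)/2,np.linalg.norm(p-q)
E
python3 - <<'E'
from h import *
a=cap("top");b=cap("scene")
A=a["pixels"];B=b["pixels"]
def crop(P,x0,y0,w,h,k): return cv2.resize(P[y0:y0+h,x0:x0+w],(w*k,h*k),interpolation=cv2.INTER_CUBIC)[:,:,::-1]
m=np.vstack([np.hstack([crop(A,140,220,65,50,6),crop(A,265,190,65,50,6)]),np.hstack([crop(B,325,155,65,50,6),crop(A,365,195,65,50,6)])])
cv2.imwrite("pics/crops.png",m)
for n,c,pts in (("top",a,[(176,248),(155,235),(233,233),(304,220),(320,202),(391,214),(384,219)]),("scene",b,[(356,169),(356,175),(297,172),(223,160),(145,137),(150,165)])):
    H=cv2.cvtColor(c["pixels"],cv2.COLOR_RGB2HSV)
    print(n,[(p,H[p[1],p[0]].tolist(),c["pixels"][p[1],p[0]].tolist()) for p in pts])
E
```

```text
top [((176, 248), [17, 102, 162], [162, 133, 97]), ((155, 235), [17, 105, 167], [167, 137, 98]), ((233, 233), [17, 103, 163], [163, 135, 97]), ((304, 220), [22, 73, 165], [165, 153, 118]), ((320, 202), [24, 74, 178], [178, 168, 126]), ((391, 214), [26, 56, 178], [178, 173, 139]), ((384, 219), [17, 99, 88], [88, 73, 54])]
scene [((356, 169), [23, 93, 66], [66, 60, 42]), ((356, 175), [22, 95, 67], [67, 60, 42]), ((297, 172), [168, 128, 72], [72, 36, 50]), ((223, 160), [19, 138, 59], [59, 47, 27]), ((145, 137), [20, 100, 161], [161, 140, 98]), ((150, 165), [21, 109, 68], [68, 59, 39])]
```

View pics/crops.png

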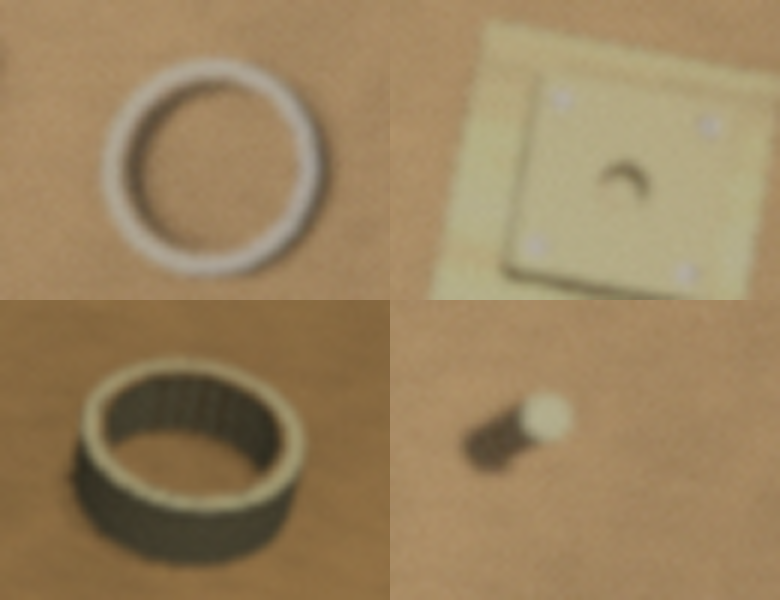

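The crops confirm the pale cream ring at (175,248) in the top image, neither pink nor purple. The post's bright end is at about (391,214), and the hole shows as a dark crescent with its centre near (304,220).

```bash
python3 - <<'E'
from h import *
a=cap("top");b=cap("scene")
def blob(c,x0,y0,w,h,fn):
    P=cv2.resize(c["pixels"][y0:y0+h,x0:x0+w],None,fx=4,fy=4,interpolation=cv2.INTER_CUBIC)
    H=cv2.cvtColor(P,cv2.COLOR_RGB2HSV).astype(int)
    m=fn(H).astype(np.uint8)
    cs,_=cv2.findContours(m,cv2.RETR_EXTERNAL,cv2.CHAIN_APPROX_NONE)
    k=max(cs,key=cv2.contourArea)
    return (k[:,0,:]+.5)/4-.5+[x0,y0]
L=lambda H:(H[...,1]<80)&(H[...,2]>135)
k=blob(a,150,222,50,50,L); e=cv2.fitEllipse(k.astype(np.float32)); print("ring",e, onz(a,e[0],.036), "diam",e[1][0]*1.14/424)
k=blob(a,383,205,20,20,L); e=cv2.fitEllipse(k.astype(np.float32)); print("post",e, onz(a,e[0],.1))
k=blob(b,320,155,65,50,lambda H:H[...,2]>0) 
# scene ring rim : bright and low-sat
for nm,box in (("ringS",(330,158,55,45)),("postS",(138,130,18,40))):
    P=b["pixels"][box[1]:box[1]+box[3],box[0]:box[0]+box[2]]
    H=cv2.cvtColor(P,cv2.COLOR_RGB2HSV); print(nm,H[::4,::4,1].min(),H[...,2].max())
k=blob(b,330,158,55,45,lambda H:(H[...,1]<105)); e=cv2.fitEllipse(k.astype(np.float32));print("ringS blob",e)
# hole
k=blob(a,294,210,20,20,lambda H:H[...,2]<140); print("hole top bbox",k.min(0),k.max(0))
k=blob(b,212,152,24,16,lambda H:H[...,2]<85); e=cv2.fitEllipse(k.astype(np.float32)); print("holeS",k.min(0),k.max(0),e,onz(b,e[0],.063))
# foot corners top
k=blob(a,262,185,75,75,lambda H:(H[...,0]>=20)&(H[...,1]<97)&(H[...,2]>110)); q=cv2.minAreaRect(k.astype(np.float32)); print("foot",q)
for p in cv2.boxPoints(q): print(onz(a,p,.018))
print("foot c",onz(a,q[0],.018))
print("hole est top",onz(a,(304.0,220.5),.063))
print("scene post top (145.5,137)",onz(b,(145.3,137.3),.1),"bottom",onz(b,(150.5,165),0))
m=cv2.resize(b["pixels"][145:205,185:265],None,fx=5,fy=5,interpolation=cv2.INTER_CUBIC)
n=cv2.resize(b["pixels"][125:185,130:170],None,fx=5,fy=5,interpolation=cv2.INTER_CUBIC)
cv2.imwrite("pics/sc.png",np.hstack([m,n])[:,:,::-1])
E
```

```text
ring ((174.26345825195312, 247.3195037841797), (35.4254264831543, 37.389129638671875), 31.967138290405273) [0.45589179 0.29599004 0.036     ] diam 0.09524760894055635
post ((390.6698913574219, 214.08155822753906), (7.72108268737793, 8.247085571289062), 107.88359069824219) [ 0.53699976 -0.2668585   0.1       ]
ringS 71 158
postS 100 162
ringS blob ((355.9671936035156, 181.12393188476562), (34.10268020629883, 38.297054290771484), 97.86487579345703)
hole top bbox [302.125 217.125] [306.875 220.625]
holeS [219.875 158.375] [226.125 161.875] ((223.00843811035156, 160.14796447753906), (3.5687999725341797, 6.474083423614502), 83.15637969970703) [ 0.52597255 -0.04785772  0.063     ]
foot ((300.9327087402344, 222.71153259277344), (53.68679428100586, 52.31398391723633), 11.309932708740234)
[0.46894214 0.04069024 0.018     ]
[0.61107879 0.01168125 0.018     ]
[ 0.58145316 -0.13345799  0.018     ]
[ 0.44085179 -0.10137827  0.018     ]
foot c [ 0.52473403 -0.04566627  0.018     ]
hole est top [ 0.52505657 -0.04960992  0.063     ]
scene post top (145.5,137) [ 0.53836343 -0.26196291  0.1       ] bottom [ 5.38552743e-01 -2.67678707e-01 -1.11022302e-16]
```

View pics/sc.png

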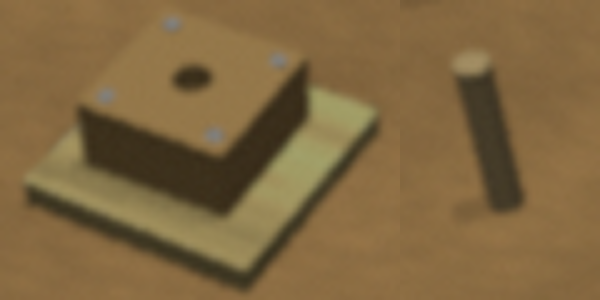

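Emit:
drive_tool:
  rows:
    - {"x": -0.0488, "y": 0.0275, "spin": 0.05, "fingers": 0.3}
    - {"x": -0.0977, "y": 0.055, "spin": 0.1, "fingers": 0.3}
    - {"x": -0.1465, "y": 0.0825, "spin": 0.15, "fingers": 0.3}
    - {"x": -0.1954, "y": 0.11, "spin": 0.2, "fingers": 0.3}
    - {"x": -0.2442, "y": 0.1375, "spin": 0.25, "fingers": 0.3}
    - {"x": -0.2931, "y": 0.165, "spin": 0.3, "fingers": 0.3}
    - {"x": -0.342, "y": 0.1925, "spin": 0.35, "fingers": 0.3}
    - {"x": -0.3908, "y": 0.22, "spin": 0.4, "fingers": 0.3}
    - {"x": -0.3908, "y": 0.22, "spin": 0.4, "fingers": 0.3}
    - {"x": -0.3908, "y": 0.22, "spin": 0.4, "fingers": 0.3}
  newtons: 40

```text
invalid input
```

Emit:
drive_tool:
  rows:
    - {"x": -0.0488, "y": 0.0275, "z": 0, "spin": 0.05, "fingers": 0.3}
    - {"x": -0.0977, "y": 0.055, "z": 0, "spin": 0.1, "fingers": 0.3}
    - {"x": -0.1465, "y": 0.0825, "z": 0, "spin": 0.15, "fingers": 0.3}
    - {"x": -0.1954, "y": 0.11, "z": 0, "spin": 0.2, "fingers": 0.3}
    - {"x": -0.2442, "y": 0.1375, "z": 0, "spin": 0.25, "fingers": 0.3}
    - {"x": -0.2931, "y": 0.165, "z": 0, "spin": 0.3, "fingers": 0.3}
    - {"x": -0.342, "y": 0.1925, "z": 0, "spin": 0.35, "fingers": 0.3}
    - {"x": -0.3908, "y": 0.22, "z": 0, "spin": 0.4, "fingers": 0.3}
    - {"x": -0.3908, "y": 0.22, "z": 0, "spin": 0.4, "fingers": 0.3}
    - {"x": -0.3908, "y": 0.22, "z": 0, "spin": 0.4, "fingers": 0.3}
  newtons: 40

```text
time_s: 1.55
tcp_pos: [0.537, -0.2668, 0.2066]
eef_rot: [180.0, -0.0, -179.9]
contact_force: [-0.6, 1.5, 0.0]
gripper_width: 0.0573
gripper_force: 0.0
```

Emit:
drive_tool:
  rows:
    - {"x": 0, "y": 0, "z": 0.05, "spin": 0, "fingers": 0.3}
    - {"x": 0, "y": 0, "z": 0.1, "spin": 0, "fingers": 0.3}
    - {"x": 0, "y": 0, "z": 0.1366, "spin": 0, "fingers": 0.3}
    - {"x": 0, "y": 0, "z": 0.1366, "spin": 0, "fingers": 0.3}
    - {"x": 0, "y": 0, "z": 0.1366, "spin": 0, "fingers": -0.3}
    - {"x": 0, "y": 0, "z": 0.1366, "spin": 0, "fingers": -0.45}
    - {"x": 0, "y": 0, "z": 0.1366, "spin": 0, "fingers": -0.55}
    - {"x": 0, "y": 0, "z": 0.1366, "spin": 0, "fingers": -1}
    - {"x": 0, "y": 0, "z": 0.1366, "spin": 0, "fingers": -1}
    - {"x": 0, "y": 0, "z": 0.1366, "spin": 0, "fingers": -1}
  newtons: 40

```text
time_s: 2.8
tcp_pos: [0.5375, -0.2671, 0.0707]
eef_rot: [-180.0, 0.0, -180.0]
contact_force: [0.6, -0.3, 4.5]
gripper_width: 0.0183
gripper_force: 40.0
```

Emit:
drive_tool:
  rows:
    - {"x": 0, "y": 0, "z": -0.04, "spin": 0, "fingers": -1}
    - {"x": 0, "y": 0, "z": -0.095, "spin": 0, "fingers": -1}
    - {"x": 0.003, "y": 0.05, "z": -0.095, "spin": 0, "fingers": -1}
    - {"x": 0.006, "y": 0.1, "z": -0.095, "spin": 0, "fingers": -1}
    - {"x": 0.009, "y": 0.15, "z": -0.095, "spin": 0, "fingers": -1}
    - {"x": 0.0115, "y": 0.19, "z": -0.095, "spin": 0, "fingers": -1}
    - {"x": 0.0115, "y": 0.2184, "z": -0.095, "spin": 0, "fingers": -1}
    - {"x": 0.0115, "y": 0.2184, "z": -0.095, "spin": 0, "fingers": -1}
    - {"x": 0.0115, "y": 0.2184, "z": -0.095, "spin": 0, "fingers": -1}
    - {"x": 0.0115, "y": 0.2184, "z": -0.095, "spin": 0, "fingers": -1}

```text
time_s: 4.05
tcp_pos: [0.5254, -0.0493, 0.165]
eef_rot: [-180.0, -0.0, 179.9]
contact_force: [0.6, 0.2, 0.2]
gripper_width: 0.0183
gripper_force: 40.0
```

```bash
python3 - <<'E'
from h import *
b=cap("scene");s=sensors.get_state()
for k in("tcp_pos","contact_force","moment","gripper_width"): print(s[k])
cv2.imwrite("pics/held.png",cv2.resize(b["pixels"][90:210,180:280],None,fx=5,fy=5,interpolation=cv2.INTER_CUBIC)[:,:,::-1])
R=Ro.from_euler('xyz',b["orientation"],degrees=True).as_matrix()
for z in(.166,.123,.095):
  p=R.T@(np.array([s["tcp_pos"][0],s["tcp_pos"][1],z])-b["eye"]); q=b["intrinsics"]@[p[0]/-p[2],-p[1]/-p[2],1]; print(z,q[:2],(q[:2]-[180,90]+.5)*5)
E
```

```text
[ 0.52551021 -0.04933928  0.16499538]
[-0.79466728 -0.13317972  0.02773505]
[-0.02341396 -0.02752039 -0.01251619]
0.018205733697969243
0.166 [219.44665019 128.36275643] [199.73325096 194.31378217]
0.123 [220.79021818 142.04504357] [206.45109091 262.72521784]
0.095 [221.62622464 150.55855418] [210.63112318 305.29277089]
```

View pics/held.png

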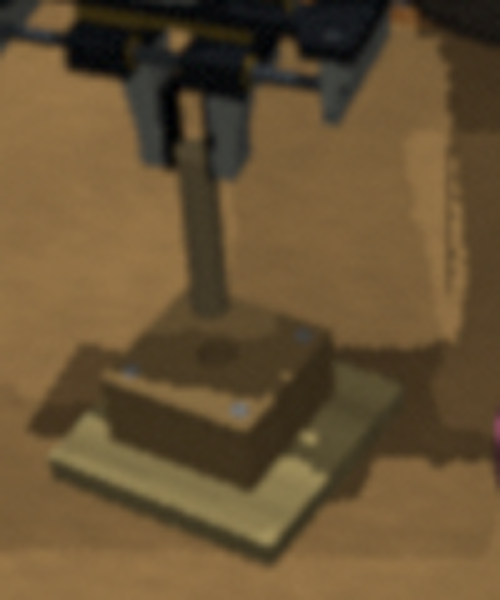

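The post hangs straight in the jaws, with its bottom at crop (209,309) within 1 px of the TCP projection. The hole is just below it at (217,350). Lowering gently.

Emit:
drive_tool:
  rows:
    - {"x": 0, "y": 0.0008, "z": 0.015, "spin": 0, "fingers": -1}
    - {"x": 0, "y": 0.0008, "z": 0.027, "spin": 0, "fingers": -1}
    - {"x": 0, "y": 0.0008, "z": 0.029, "spin": 0, "fingers": -1}
    - {"x": 0, "y": 0.0008, "z": 0.03, "spin": 0, "fingers": -1}
    - {"x": 0, "y": 0.0008, "z": 0.031, "spin": 0, "fingers": -1}
    - {"x": 0, "y": 0.0008, "z": 0.032, "spin": 0, "fingers": -1}
    - {"x": 0, "y": 0.0008, "z": 0.0325, "spin": 0, "fingers": -1}
    - {"x": 0, "y": 0.0008, "z": 0.0325, "spin": 0, "fingers": -1}

```text
time_s: 5.1
tcp_pos: [0.5256, -0.0478, 0.1327]
eef_rot: [180.0, 0.0, 180.0]
contact_force: [0.4, 0.0, -0.2]
gripper_width: 0.0186
gripper_force: 40.0
```

Emit:
drive_tool:
  rows:
    - {"x": 0, "y": 0, "z": 0.0005, "spin": 0, "fingers": -1}
    - {"x": 0, "y": 0, "z": 0.001, "spin": 0, "fingers": -1}
    - {"x": 0, "y": 0, "z": 0.0015, "spin": 0, "fingers": -1}
    - {"x": 0, "y": 0, "z": 0.0015, "spin": 0, "fingers": -1}

```text
time_s: 5.6
tcp_pos: [0.5256, -0.0478, 0.1311]
eef_rot: [180.0, -0.0, 180.0]
contact_force: [0.6, 0.2, -0.4]
gripper_width: 0.0183
gripper_force: 40.0
```

Emit:
drive_tool:
  rows:
    - {"x": 0, "y": 0, "z": 0.0007, "spin": 0, "fingers": -1}
    - {"x": 0, "y": 0, "z": 0.0014, "spin": 0, "fingers": -1}
    - {"x": 0, "y": 0, "z": 0.002, "spin": 0, "fingers": -1}
    - {"x": 0, "y": 0, "z": 0.002, "spin": 0, "fingers": -1}

```text
time_s: 6.1
tcp_pos: [0.5255, -0.0478, 0.1291]
eef_rot: [-180.0, -0.0, 180.0]
contact_force: [-0.2, -0.2, -0.6]
gripper_width: 0.0183
gripper_force: 40.0
```

Emit:
drive_tool:
  rows:
    - {"x": 0, "y": 0, "z": 0.002, "spin": 0, "fingers": -1}
    - {"x": 0, "y": 0, "z": 0.004, "spin": 0, "fingers": -1}
    - {"x": 0, "y": 0, "z": 0.006, "spin": 0, "fingers": -1}
    - {"x": 0, "y": 0, "z": 0.008, "spin": 0, "fingers": -1}
    - {"x": 0, "y": 0, "z": 0.01, "spin": 0, "fingers": -1}
    - {"x": 0, "y": 0, "z": 0.01, "spin": 0, "fingers": -1}

```text
time_s: 6.85
tcp_pos: [0.5255, -0.0478, 0.1189]
eef_rot: [-180.0, -0.0, 180.0]
contact_force: [-0.5, -0.1, -0.6]
gripper_width: 0.0185
gripper_force: 40.0
```

Emit:
drive_tool:
  rows:
    - {"x": 0, "y": 0, "z": 0.003, "spin": 0, "fingers": -1}
    - {"x": 0, "y": 0, "z": 0.006, "spin": 0, "fingers": -1}
    - {"x": 0, "y": 0, "z": 0.009, "spin": 0, "fingers": -1}
    - {"x": 0, "y": 0, "z": 0.012, "spin": 0, "fingers": -1}
    - {"x": 0, "y": 0, "z": 0.014, "spin": 0, "fingers": -1}
    - {"x": 0, "y": 0, "z": 0.014, "spin": 0, "fingers": -1}

```text
time_s: 7.6
tcp_pos: [0.5254, -0.0478, 0.1049]
eef_rot: [-180.0, -0.0, 180.0]
contact_force: [0.3, -0.1, -1.1]
gripper_width: 0.0187
gripper_force: 40.0
```

Emit:
drive_tool:
  rows:
    - {"x": 0, "y": 0, "z": 0.0007, "spin": 0, "fingers": -1}
    - {"x": 0, "y": 0, "z": 0.0014, "spin": 0, "fingers": -1}
    - {"x": 0, "y": 0, "z": 0.002, "spin": 0, "fingers": -1}
    - {"x": 0, "y": 0, "z": 0.0027, "spin": 0, "fingers": -1}
    - {"x": 0, "y": 0, "z": 0.0034, "spin": 0, "fingers": -1}
    - {"x": 0, "y": 0, "z": 0.004, "spin": 0, "fingers": -1}
    - {"x": 0, "y": 0, "z": 0.004, "spin": 0, "fingers": -1}
  newtons: 50

```text
time_s: 8.48
tcp_pos: [0.5259, -0.0478, 0.1014]
eef_rot: [180.0, 0.0, 180.0]
contact_force: [0.3, -1.3, 3.1]
gripper_width: 0.0178
gripper_force: 50.0
```

Emit:
drive_tool:
  rows:
    - {"x": 0, "y": 0, "z": 0.0007, "spin": 0, "fingers": -1}
    - {"x": 0, "y": 0, "z": 0.0014, "spin": 0, "fingers": -1}
    - {"x": 0, "y": 0, "z": 0.002, "spin": 0, "fingers": -1}
    - {"x": 0, "y": 0, "z": 0.002, "spin": 0, "fingers": -1}

```text
time_s: 8.98
tcp_pos: [0.5263, -0.0478, 0.0998]
eef_rot: [-180.0, 0.1, -180.0]
contact_force: [0.1, -0.3, 6.8]
gripper_width: 0.018
gripper_force: 50.0
```

Emit:
drive_tool:
  rows:
    - {"x": 0, "y": 0, "z": 0.0007, "spin": 0, "fingers": -1}
    - {"x": 0, "y": 0, "z": 0.0014, "spin": 0, "fingers": -1}
    - {"x": 0, "y": 0, "z": 0.002, "spin": 0, "fingers": -1}
    - {"x": 0, "y": 0, "z": 0.002, "spin": 0, "fingers": -1}

```text
time_s: 9.48
tcp_pos: [0.5272, -0.0478, 0.0988]
eef_rot: [-180.0, 0.2, -180.0]
contact_force: [-1.2, -0.7, 13.0]
gripper_width: 0.0183
gripper_force: 50.0
```

Emit:
drive_tool:
  rows:
    - {"x": 0, "y": 0, "z": 0.0005, "spin": 0, "fingers": -1}
    - {"x": 0, "y": 0, "z": 0.001, "spin": 0, "fingers": -1}
    - {"x": 0, "y": 0, "z": 0.0015, "spin": 0, "fingers": -1}
    - {"x": 0, "y": 0, "z": 0.0015, "spin": 0, "fingers": -1}

```text
time_s: 9.98
tcp_pos: [0.5276, -0.0478, 0.0982]
eef_rot: [-180.0, 0.2, -179.9]
contact_force: [-3.5, -0.9, 19.9]
gripper_width: 0.0182
gripper_force: 50.0
```

Emit:
drive_tool:
  rows:
    - {"x": 0, "y": 0, "z": 0.0005, "spin": 0, "fingers": -1}
    - {"x": 0, "y": 0, "z": 0.001, "spin": 0, "fingers": -1}
    - {"x": 0, "y": 0, "z": 0.0015, "spin": 0, "fingers": -1}
    - {"x": 0, "y": 0, "z": 0.0015, "spin": 0, "fingers": -1}

```text
time_s: 10.48
tcp_pos: [0.528, -0.048, 0.0977]
eef_rot: [-180.0, 0.3, -179.9]
contact_force: [-5.8, -0.4, 27.5]
gripper_width: 0.0182
gripper_force: 50.0
```

Emit:
drive_tool:
  rows:
    - {"x": 0, "y": 0, "z": -0.002, "spin": 0, "fingers": -1}
    - {"x": 0, "y": 0, "z": -0.0035, "spin": 0, "fingers": -1}
    - {"x": 0, "y": 0, "z": -0.0035, "spin": 0, "fingers": -1}
    - {"x": 0, "y": 0, "z": -0.0035, "spin": 0, "fingers": 0}
    - {"x": 0, "y": 0, "z": -0.0035, "spin": 0, "fingers": 0}
    - {"x": 0, "y": 0, "z": -0.0035, "spin": 0, "fingers": 0}
    - {"x": 0, "y": 0, "z": -0.025, "spin": 0, "fingers": 0}
    - {"x": 0, "y": 0, "z": -0.066, "spin": 0, "fingers": 0}
    - {"x": 0, "y": 0, "z": -0.066, "spin": 0, "fingers": -1}
    - {"x": 0, "y": 0, "z": -0.066, "spin": 0, "fingers": -1}

```text
time_s: 11.72
tcp_pos: [0.5252, -0.0477, 0.1598]
eef_rot: [180.0, -0.0, 180.0]
contact_force: [-0.9, -0.2, -1.3]
gripper_width: 0.0293
gripper_force: 0.0
```

Emit:
drive_tool:
  rows:
    - {"x": 0, "y": 0, "z": 0, "spin": 0, "fingers": -1}
    - {"x": 0, "y": 0, "z": 0, "spin": 0, "fingers": -1}
    - {"x": 0, "y": 0, "z": 0.006, "spin": 0, "fingers": -1}
    - {"x": 0, "y": 0, "z": 0.01, "spin": 0, "fingers": -1}
    - {"x": 0, "y": 0, "z": 0.0115, "spin": 0, "fingers": -1}
    - {"x": 0, "y": 0, "z": 0.0125, "spin": 0, "fingers": -1}
    - {"x": 0, "y": 0, "z": 0.0135, "spin": 0, "fingers": -1}
    - {"x": 0, "y": 0, "z": 0.0135, "spin": 0, "fingers": -1}

```text
time_s: 12.72
tcp_pos: [0.5256, -0.0478, 0.1467]
eef_rot: [180.0, 0.0, 180.0]
contact_force: [0.2, 0.3, 0.2]
gripper_width: 0.0009
gripper_force: 0.0
```

Emit:
drive_tool:
  rows:
    - {"x": 0, "y": 0, "z": 0.0006, "spin": 0, "fingers": -1}
    - {"x": 0, "y": 0, "z": 0.0012, "spin": 0, "fingers": -1}
    - {"x": 0, "y": 0, "z": 0.0018, "spin": 0, "fingers": -1}
    - {"x": 0, "y": 0, "z": 0.0024, "spin": 0, "fingers": -1}
    - {"x": 0, "y": 0, "z": 0.003, "spin": 0, "fingers": -1}
    - {"x": 0, "y": 0, "z": 0.003, "spin": 0, "fingers": -1}

```text
time_s: 13.48
tcp_pos: [0.5255, -0.0478, 0.1436]
eef_rot: [-180.0, -0.0, 180.0]
contact_force: [0.4, -0.3, -0.1]
gripper_width: 0.0004
gripper_force: 0.0
```

```bash
python3 - <<'E'
from h import *
b=cap("scene");a=cap("top")
m=cv2.resize(b["pixels"][80:210,180:280],None,fx=4,fy=4,interpolation=cv2.INTER_CUBIC)
n=cv2.resize(a["pixels"][160:290,250:350],None,fx=4,fy=4,interpolation=cv2.INTER_CUBIC)
cv2.imwrite("pics/p2.png",np.hstack([m,n])[:,:,::-1])
E
```

```text
(no output)
```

View pics/p2.png

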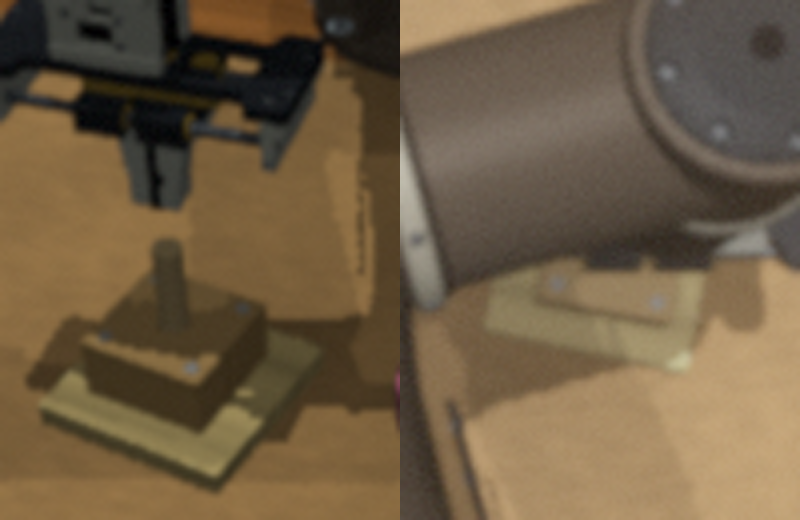

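The post stands in the hole with about 60 mm showing, crop (167,245) to (172,322). The closed fingertips, at (160,205), appear well above its top, which doesn't match tips at 0.125 m. I'll check the tip height against the images.

```bash
python3 - <<'E'
from h import *
b=cap("scene");s=sensors.get_state();t=s["tcp_pos"];print(t, r.tip_reach)
R=Ro.from_euler('xyz',b["orientation"],degrees=True).as_matrix()
def pr(P): p=R.T@(np.array(P)-b["eye"]); return (b["intrinsics"]@[p[0]/-p[2],-p[1]/-p[2],1])[:2]
def crop(P): return ((pr(P)-[180,80]+.5)*4).round()
for z in (.09,.11,.1246,.1436,.16,.17): print(z,crop([t[0],t[1],z]),crop([t[0]+.0095,t[1],z]))
print("post",crop([.526,-.048,.127]),crop([.526,-.048,.063]))
y=np.array([-.389,.921,0])
for sg in(1,-1):
  for z in(.187,.207,.227,.247): print("start tip",sg,z,(pr(np.array([.2625,-.6213,z])+sg*.05*y)*1.5).round())
E
```

```text
[ 0.52563993 -0.04781224  0.14369114] 0.019
0.09 [171. 291.] [166. 300.]
0.11 [169. 267.] [163. 276.]
0.1246 [167. 249.] [162. 258.]
0.1436 [165. 225.] [159. 234.]
0.16 [163. 204.] [157. 213.]
0.17 [162. 191.] [156. 200.]
post [166. 246.] [174. 323.]
start tip 1 0.187 [143.  62.]
start tip 1 0.207 [141.  53.]
start tip 1 0.227 [138.  43.]
start tip 1 0.247 [135.  34.]
start tip -1 0.187 [95. 65.]
start tip -1 0.207 [91. 55.]
start tip -1 0.227 [88. 46.]
start tip -1 0.247 [85. 37.]
```

The images put the post's top at z ≈ 0.127, so it is home. They also show the real fingertips about 18 mm above the reported TCP, both now and in the first picture, not 19 mm below it. I'll calibrate that by touching the post's top, which also checks the seating.

Emit:
drive_tool:
  rows:
    - {"x": 0, "y": 0, "z": 0.012, "spin": 0, "fingers": -1}
    - {"x": 0, "y": 0, "z": 0.022, "spin": 0, "fingers": -1}
    - {"x": 0, "y": 0, "z": 0.026, "spin": 0, "fingers": -1}
    - {"x": 0, "y": 0, "z": 0.028, "spin": 0, "fingers": -1}
    - {"x": 0, "y": 0, "z": 0.029, "spin": 0, "fingers": -1}
    - {"x": 0, "y": 0, "z": 0.03, "spin": 0, "fingers": -1}
    - {"x": 0, "y": 0, "z": 0.031, "spin": 0, "fingers": -1}
    - {"x": 0, "y": 0, "z": 0.032, "spin": 0, "fingers": -1}
    - {"x": 0, "y": 0, "z": 0.032, "spin": 0, "fingers": -1}

```text
time_s: 14.75
tcp_pos: [0.5256, -0.0478, 0.1116]
eef_rot: [-180.0, -0.0, 180.0]
contact_force: [-0.2, 1.7, -0.1]
gripper_width: 0.0005
gripper_force: 0.0
```

Emit:
drive_tool:
  rows:
    - {"x": 0, "y": 0, "z": 0.001, "spin": 0, "fingers": -1}
    - {"x": 0, "y": 0, "z": 0.002, "spin": 0, "fingers": -1}
    - {"x": 0, "y": 0, "z": 0.003, "spin": 0, "fingers": -1}
    - {"x": 0, "y": 0, "z": 0.003, "spin": 0, "fingers": -1}

```text
time_s: 15.25
tcp_pos: [0.5255, -0.0478, 0.1085]
eef_rot: [-180.0, -0.0, 180.0]
contact_force: [0.7, 0.5, -0.1]
gripper_width: 0.0003
gripper_force: 0.0
```

Emit:
drive_tool:
  rows:
    - {"x": 0, "y": 0, "z": 0.0007, "spin": 0, "fingers": -1}
    - {"x": 0, "y": 0, "z": 0.0014, "spin": 0, "fingers": -1}
    - {"x": 0, "y": 0, "z": 0.002, "spin": 0, "fingers": -1}
    - {"x": 0, "y": 0, "z": 0.002, "spin": 0, "fingers": -1}

```text
time_s: 15.75
tcp_pos: [0.5265, -0.0479, 0.1078]
eef_rot: [-180.0, 0.1, -180.0]
contact_force: [-0.8, -0.3, 7.0]
gripper_width: 0.0002
gripper_force: 3.9
```

Emit:
drive_tool:
  rows:
    - {"x": 0, "y": 0, "z": 0.0007, "spin": 0, "fingers": -1}
    - {"x": 0, "y": 0, "z": 0.0014, "spin": 0, "fingers": -1}
    - {"x": 0, "y": 0, "z": 0.002, "spin": 0, "fingers": -1}
    - {"x": 0, "y": 0, "z": 0.0026, "spin": 0, "fingers": -1}
    - {"x": 0, "y": 0, "z": 0.0026, "spin": 0, "fingers": -1}

```text
time_s: 16.38
tcp_pos: [0.5275, -0.0481, 0.1075]
eef_rot: [-180.0, 0.3, -179.9]
contact_force: [-6.3, 0.5, 25.5]
gripper_width: 0.0002
gripper_force: 12.5
```

The post resists dead at 25 N: it is home, its top at 0.127, and the fingertips are at TCP + 19 mm. Now the roll.

Emit:
drive_tool:
  rows:
    - {"x": 0, "y": 0, "z": -0.03, "spin": 0, "fingers": -1}
    - {"x": 0.01, "y": 0.03, "z": -0.08, "spin": -0.17, "fingers": -0.5}
    - {"x": 0.025, "y": 0.08, "z": -0.1, "spin": -0.35, "fingers": -0.2}
    - {"x": 0.04, "y": 0.13, "z": -0.1, "spin": -0.53, "fingers": -0.1}
    - {"x": 0.055, "y": 0.18, "z": -0.1, "spin": -0.71, "fingers": -0.1}
    - {"x": 0.07, "y": 0.23, "z": -0.1, "spin": -0.89, "fingers": -0.1}
    - {"x": 0.085, "y": 0.27, "z": -0.1, "spin": -1.07, "fingers": -0.1}
    - {"x": 0.1, "y": 0.31, "z": -0.1, "spin": -1.25, "fingers": -0.1}
    - {"x": 0.1125, "y": 0.3438, "z": -0.1, "spin": -1.43, "fingers": -0.1}
    - {"x": 0.1125, "y": 0.3438, "z": -0.1, "spin": -1.571, "fingers": -0.1}
  newtons: 20

```text
time_s: 17.62
tcp_pos: [0.4124, 0.2981, 0.2039]
eef_rot: [180.0, 0.0, -89.5]
contact_force: [0.4, -0.4, -0.0]
gripper_width: 0.0398
gripper_force: 0.0
```

Emit:
drive_tool:
  rows:
    - {"x": 0, "y": 0, "z": 0, "spin": 0, "fingers": -0.1}
    - {"x": 0, "y": 0, "z": 0, "spin": 0, "fingers": -0.1}

```text
time_s: 17.88
tcp_pos: [0.4132, 0.2957, 0.204]
eef_rot: [180.0, -0.0, -90.2]
contact_force: [1.2, 0.0, 1.1]
gripper_width: 0.0392
gripper_force: 0.0
```

```bash
python3 - <<'E'
from h import *
b=cap("scene")
print(sensors.get_state()["joints"].round(1))
P=cv2.resize(b["pixels"][158:203,330:385],None,fx=4,fy=4,interpolation=cv2.INTER_CUBIC)
print("scene ring", onz(b,(356.8,177.1),.036))
G=cv2.cvtColor(P,cv2.COLOR_RGB2GRAY)
cv2.imwrite("pics/ringS.png",cv2.resize(b["pixels"][110:210,300:400],None,fx=6,fy=6,interpolation=cv2.INTER_CUBIC)[:,:,::-1])
E
```

```text
[ 57.8   4.8 -20.2  -0.  -64.9 -57.9]
scene ring [0.4595566 0.2966314 0.036    ]
```

View pics/ringS.png

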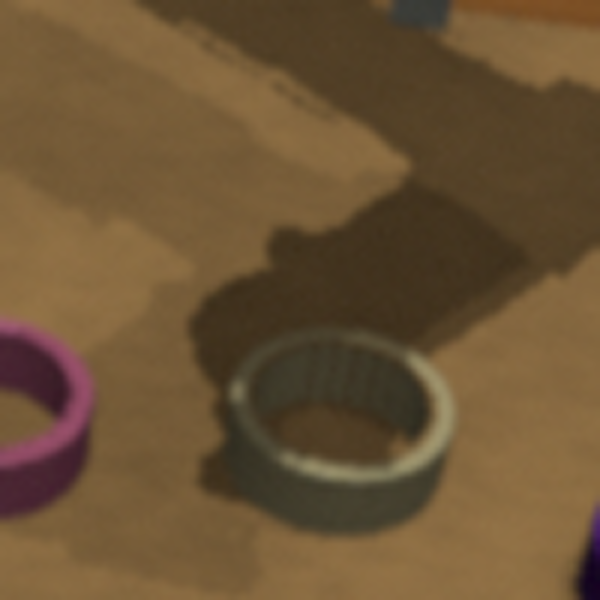

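The scene crop shows the cream ring's rim centred at (343,404), which casts to (0.459,0.297); the top view gave (0.456,0.296). They agree, so I'm descending onto the near wall.

Emit:
drive_tool:
  rows:
    - {"x": 0, "y": -0.001, "z": 0.05, "spin": 0, "fingers": -0.1}
    - {"x": 0, "y": -0.001, "z": 0.1, "spin": 0, "fingers": -0.1}
    - {"x": 0, "y": -0.001, "z": 0.14, "spin": 0, "fingers": -0.1}
    - {"x": 0, "y": -0.001, "z": 0.165, "spin": 0, "fingers": -0.1}
    - {"x": 0, "y": -0.001, "z": 0.172, "spin": 0, "fingers": -0.1}
    - {"x": 0, "y": -0.001, "z": 0.177, "spin": 0, "fingers": -0.1}
    - {"x": 0, "y": -0.001, "z": 0.177, "spin": 0, "fingers": -0.1}

```text
time_s: 18.8
tcp_pos: [0.4145, 0.2963, 0.0277]
eef_rot: [-180.0, 0.0, -90.0]
contact_force: [0.0, -0.2, 0.5]
gripper_width: 0.0392
gripper_force: 0.0
```

Emit:
drive_tool:
  rows:
    - {"x": 0, "y": 0, "z": 0.006, "spin": 0, "fingers": -0.1}
    - {"x": 0, "y": 0, "z": 0.012, "spin": 0, "fingers": -0.1}
    - {"x": 0, "y": 0, "z": 0.017, "spin": 0, "fingers": -0.1}
    - {"x": 0, "y": 0, "z": 0.017, "spin": 0, "fingers": -0.1}

```text
time_s: 19.3
tcp_pos: [0.414, 0.2957, 0.0096]
eef_rot: [180.0, -0.0, -90.0]
contact_force: [-0.7, -0.2, -0.0]
gripper_width: 0.0395
gripper_force: 0.0
```

Emit:
drive_tool:
  rows:
    - {"x": 0, "y": 0, "z": 0.006, "spin": 0, "fingers": -0.1}
    - {"x": 0, "y": 0, "z": 0.012, "spin": 0, "fingers": -0.1}
    - {"x": 0, "y": 0, "z": 0.0175, "spin": 0, "fingers": -0.1}
    - {"x": 0, "y": 0, "z": 0.0175, "spin": 0, "fingers": -0.1}
    - {"x": 0, "y": 0, "z": 0.0175, "spin": 0, "fingers": -0.4}
    - {"x": 0, "y": 0, "z": 0.0175, "spin": 0, "fingers": -0.6}
    - {"x": 0, "y": 0, "z": 0.0175, "spin": 0, "fingers": -0.8}
    - {"x": 0, "y": 0, "z": 0.0175, "spin": 0, "fingers": -1}
    - {"x": 0, "y": 0, "z": 0.0175, "spin": 0, "fingers": -1}
    - {"x": 0, "y": 0, "z": 0.0175, "spin": 0, "fingers": -1}
  newtons: 20

```text
time_s: 20.55
tcp_pos: [0.4142, 0.296, -0.0073]
eef_rot: [-180.0, 0.0, -90.0]
contact_force: [-0.7, -0.7, 2.8]
gripper_width: 0.0106
gripper_force: 20.2
```

Emit:
drive_tool:
  rows:
    - {"x": 0, "y": 0, "z": -0.02, "spin": 0, "fingers": -1}
    - {"x": 0, "y": 0, "z": -0.06, "spin": 0, "fingers": -1}
    - {"x": 0, "y": 0, "z": -0.1, "spin": 0, "fingers": -1}
    - {"x": 0, "y": 0, "z": -0.14, "spin": 0, "fingers": -1}
    - {"x": 0, "y": 0, "z": -0.177, "spin": 0, "fingers": -1}
    - {"x": 0.03, "y": -0.006, "z": -0.177, "spin": 0, "fingers": -1}
    - {"x": 0.07, "y": -0.014, "z": -0.177, "spin": 0, "fingers": -1}
    - {"x": 0.11, "y": -0.022, "z": -0.177, "spin": 0, "fingers": -1}
    - {"x": 0.15, "y": -0.03, "z": -0.177, "spin": 0, "fingers": -1}
    - {"x": 0.18, "y": -0.036, "z": -0.177, "spin": 0, "fingers": -1}
  newtons: 25

```text
time_s: 21.8
tcp_pos: [0.4499, 0.1145, 0.1693]
eef_rot: [180.0, 0.0, -90.0]
contact_force: [-0.2, 0.4, -1.2]
gripper_width: 0.0103
gripper_force: 25.4
```

Emit:
drive_tool:
  rows:
    - {"x": 0.03, "y": -0.006, "z": 0, "spin": 0, "fingers": -1}
    - {"x": 0.06, "y": -0.012, "z": 0, "spin": 0, "fingers": -1}
    - {"x": 0.09, "y": -0.018, "z": 0, "spin": 0, "fingers": -1}
    - {"x": 0.12, "y": -0.024, "z": 0, "spin": 0, "fingers": -1}
    - {"x": 0.15, "y": -0.029, "z": 0, "spin": 0, "fingers": -1}
    - {"x": 0.164, "y": -0.031, "z": 0, "spin": 0, "fingers": -1}
    - {"x": 0.164, "y": -0.031, "z": 0, "spin": 0, "fingers": -1}
    - {"x": 0.164, "y": -0.031, "z": 0, "spin": 0, "fingers": -1}

```text
time_s: 22.8
tcp_pos: [0.4811, -0.0475, 0.1695]
eef_rot: [180.0, 0.0, -90.0]
contact_force: [-1.0, 0.2, -0.7]
gripper_width: 0.0104
gripper_force: 25.4
```

```bash
python3 - <<'E'
from h import *
b=cap("scene");s=sensors.get_state();print(s["tcp_pos"])
cv2.imwrite("pics/over.png",cv2.resize(b["pixels"][80:210,170:290],None,fx=4,fy=4,interpolation=cv2.INTER_CUBIC)[:,:,::-1])
R=Ro.from_euler('xyz',b["orientation"],degrees=True).as_matrix()
def crop(P): p=R.T@(np.array(P)-b["eye"]); return (((b["intrinsics"]@[p[0]/-p[2],-p[1]/-p[2],1])[:2]-[170,80]+.5)*4).round()
t=s["tcp_pos"]
print("ring top c",crop([t[0]+.0425,t[1],t[2]+.0433]),"L/R",crop([t[0]+.0425,t[1]-.048,t[2]+.0433]),crop([t[0]+.0425,t[1]+.048,t[2]+.0433]))
E
```

```text
[ 0.48110691 -0.04736852  0.16953103]
ring top c [198. 131.] L/R [124. 118.] [273. 144.]
```

View pics/over.png

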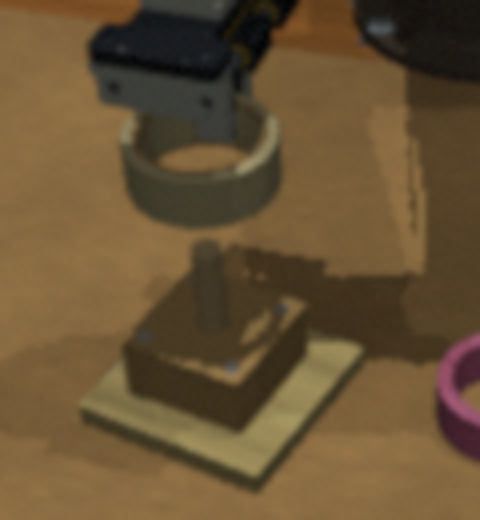

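The ring hangs level over the post: rim centre (201,133), and post top (207,245) directly below it within the core. Lowering.

Emit:
drive_tool:
  rows:
    - {"x": 0.0015, "y": 0, "z": 0.015, "spin": 0, "fingers": -1}
    - {"x": 0.0015, "y": 0, "z": 0.03, "spin": 0, "fingers": -1}
    - {"x": 0.0015, "y": 0, "z": 0.042, "spin": 0, "fingers": -1}
    - {"x": 0.0015, "y": 0, "z": 0.052, "spin": 0, "fingers": -1}
    - {"x": 0.0015, "y": 0, "z": 0.06, "spin": 0, "fingers": -1}
    - {"x": 0.0015, "y": 0, "z": 0.06, "spin": 0, "fingers": -1}

```text
time_s: 23.6
tcp_pos: [0.4808, -0.0496, 0.1089]
eef_rot: [179.9, -0.0, -90.0]
contact_force: [-0.1, 0.8, -0.7]
gripper_width: 0.0101
gripper_force: 25.4
```

Emit:
drive_tool:
  rows:
    - {"x": 0, "y": 0, "z": 0.012, "spin": 0, "fingers": -1}
    - {"x": 0, "y": 0, "z": 0.024, "spin": 0, "fingers": -1}
    - {"x": 0, "y": 0, "z": 0.036, "spin": 0, "fingers": -1}
    - {"x": 0, "y": 0, "z": 0.046, "spin": 0, "fingers": -1}
    - {"x": 0, "y": 0, "z": 0.05, "spin": 0, "fingers": -1}
    - {"x": 0, "y": 0, "z": 0.05, "spin": 0, "fingers": -1}

```text
time_s: 24.35
tcp_pos: [0.4811, -0.0495, 0.0593]
eef_rot: [180.0, -0.0, -90.0]
contact_force: [-0.1, -0.0, -1.0]
gripper_width: 0.0103
gripper_force: 25.4
```

Emit:
drive_tool:
  rows:
    - {"x": 0, "y": 0, "z": 0.001, "spin": 0, "fingers": -1}
    - {"x": 0, "y": 0, "z": 0.002, "spin": 0, "fingers": -1}
    - {"x": 0, "y": 0, "z": 0.003, "spin": 0, "fingers": -1}
    - {"x": 0, "y": 0, "z": 0.004, "spin": 0, "fingers": -1}
    - {"x": 0, "y": 0, "z": 0.004, "spin": 0, "fingers": -1}

```text
time_s: 24.98
tcp_pos: [0.4813, -0.0494, 0.0557]
eef_rot: [-180.0, 0.0, -90.0]
contact_force: [-1.0, 0.7, 1.9]
gripper_width: 0.0105
gripper_force: 25.4
```

Contact at the expected height. Opening just enough to release.

Emit:
drive_tool:
  rows:
    - {"x": 0, "y": 0, "z": 0, "spin": 0, "fingers": -0.7}
    - {"x": 0, "y": 0, "z": 0, "spin": 0, "fingers": -0.65}
    - {"x": 0, "y": 0, "z": 0, "spin": 0, "fingers": -0.65}
    - {"x": 0, "y": 0, "z": 0, "spin": 0, "fingers": -0.65}

```text
time_s: 25.48
tcp_pos: [0.4812, -0.0495, 0.0555]
eef_rot: [180.0, -0.0, -90.0]
contact_force: [-0.0, -0.3, -0.6]
gripper_width: 0.0152
gripper_force: 0.0
```

Emit:
drive_tool:
  rows:
    - {"x": 0, "y": 0, "z": -0.004, "spin": 0, "fingers": -0.65}
    - {"x": 0, "y": 0, "z": -0.012, "spin": 0, "fingers": -0.65}
    - {"x": 0, "y": 0, "z": -0.024, "spin": 0, "fingers": -0.65}
    - {"x": 0, "y": 0, "z": -0.04, "spin": 0, "fingers": -0.65}
    - {"x": 0, "y": 0, "z": -0.07, "spin": 0, "fingers": -0.65}
    - {"x": 0, "y": 0, "z": -0.12, "spin": 0, "fingers": -0.65}
    - {"x": 0, "y": 0.04, "z": -0.15, "spin": 0, "fingers": -0.65}
    - {"x": 0, "y": 0.04, "z": -0.15, "spin": 0, "fingers": -0.65}

```text
time_s: 26.48
tcp_pos: [0.4409, -0.0493, 0.2092]
eef_rot: [-179.6, 0.1, -90.0]
contact_force: [1.0, 1.2, 0.7]
gripper_width: 0.0154
gripper_force: 0.0
```

```bash
python3 - <<'E'
from h import *
b=cap("scene")
cv2.imwrite("pics/final.png",cv2.resize(b["pixels"],None,fx=1.5,fy=1.5,interpolation=cv2.INTER_CUBIC)[:,:,::-1])
R=Ro.from_euler('xyz',b["orientation"],degrees=True).as_matrix()
def px(P): p=R.T@(np.array(P)-b["eye"]); return ((b["intrinsics"]@[p[0]/-p[2],-p[1]/-p[2],1])[:2]*1.5).round()
c=np.array([.5235,-.0488,.099])
print("rim expected",px(c),[px(c+[.048*np.cos(t),.048*np.sin(t),0]).tolist() for t in np.radians([18,108,198,288])],"post top",px([.5258,-.048,.127]))
E
```

```text
rim expected [333. 223.] [[331.0, 242.0], [361.0, 223.0], [334.0, 206.0], [305.0, 224.0]] post top [332. 211.]
```

View pics/final.png

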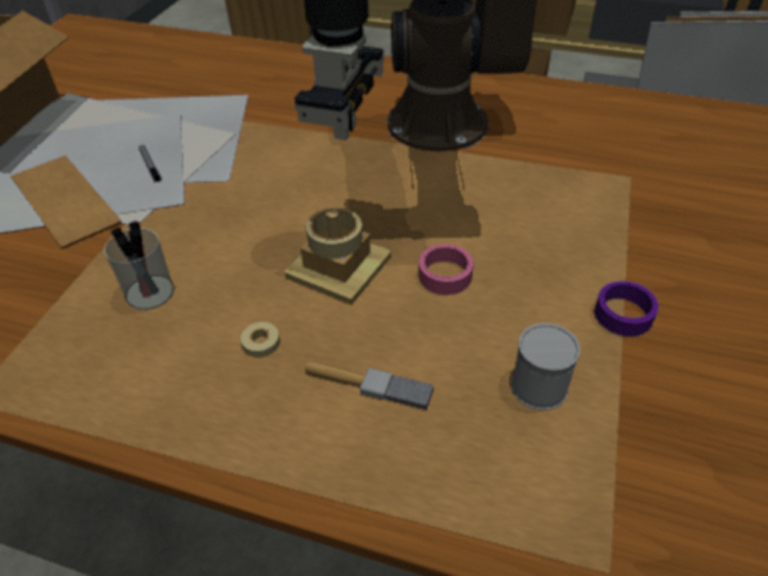

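The roll lies flat on the block around the post, its rim centred at about (334,226) against (333,223) expected. The post's top is at (332,213), the gripper is clear, and the bystanders haven't moved. Handing in.

```bash
python3 -c "
from plant import r
print(r.close_job())"
```

```text
the job is handed in; nothing more can be done
None
```

The job is handed in: the post is fully home in the block, pressed with 27.5 N at most, and the cream roll lies flat around it, with nothing else on the table moved.

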